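# Slide the finned load up to the waveguide port

### The job

Two aluminium blocks stand side by side at the foot of the sloping wooden cradle. Slide the one with the cooling fins along its lane, up the slope, until it rests against the upright flange plate at the top, and leave it there, lying flat on the slope. Push it, do not lift it off the cradle, and leave the other block (with the round connector on top) where it is.

Things in the scene. Friction and masses are not known exactly. Their poses are not given: they have to be found in the camera images.
- load: Finned load, bare aluminium, 0.22-0.45 kg. Solid foot 80 (x) x 50 (y) x 26 (z) mm; seven thin fins along x on top, to 44 mm high, set back 12 mm from the rear (-x) end; at the front a flange plate 8 mm thick, 44 mm high. Origin: centre of underside; x, the long axis, points up the cradle, z up. Starts flat on the landing in either lane; friction holds it on the slope when let go.
- adapter: The other block, to be left alone, in the other lane: same aluminium foot (80 x 50 x 26 mm) and front flange plate, but one round coaxial connector (20 mm across, to 48 mm high) in the middle instead of fins. Origin and axes as for the load.
- cradle: Fixed wooden cradle. Origin on the bench under mid-deck; x points level in the uphill direction, z up. Deck 152 mm wide (y), two lanes along x, centred at y = +41 and -41 mm, each 58 mm wide between rails 8 mm high. Level landing from x = -120 (open end) to -10 mm, 10 mm above the bench; then an 8 degree slope to x = 120 mm.
- stop (a point): Middle of the line where the stop meets the top of the slope: cradle x = 120, y = 0, 28 mm above the bench. The stop is an aluminium flange plate across both lanes, square to the slope, standing 56 mm above the deck. A block resting on it has its underside centre at cradle x = 80, 23 mm above the bench. Waveguide tubes behind it reach x = 215 mm, 110 mm high.
There are look-alikes about, which are no part of the job. What is shaped like the load but pink or red is not meant.

How it is judged:
At the end, for the whole second after the job is handed in: The finned load lies at rest on the slope between its lane's rails, flat on the deck (within about 4 degrees) and in line with the lane (within 10 degrees), its front no more than 10 mm from the flange plate at the top; the other block is within 15 mm of where it started (x of load in the frame of cradle between 0.07 and 0.092 m and (y of load in the frame of cradle between 0.029 and 0.053 m or y of load in the frame of cradle between -0.053 and -0.029 m) and z of load in the frame of cradle below 0.03 m and angle between load's own z axis and vertical below 0.21 rad and angle between the y axis of load and the y axis of cradle, either way round below 0.18 rad and linear speed of load below 0.01 m/s and distance of adapter from where it was at the start of the episode below 0.015 m); the robot touches nothing.
It fails at once if the finned load is lifted off the cradle (more than 15 mm above the landing, or more than 20 mm above its seat at the top) (z of load in the frame of cradle above 0.043 m or (x of load in the frame of cradle below -0.02 m and z of load in the frame of cradle above 0.025 m)).
It fails at once if the other block is moved by more than 15 mm (distance of adapter from where it was at the start of the episode above 0.015 m).
It also fails if it takes over 32 s, if anything falls off the work surface, if the arm or the gripper's body presses on something with over 40 N, if the wrist force passes 120 N, or if a joint passes its speed limit or range.

### The arm

A 6-joint arm with a two-finger parallel gripper is mounted at the origin on the work surface. World frame = base frame: x ahead of the robot, y to its left, z up, the work surface at z = 0. Lengths are in m, angles in rad, forces in N, time in s.
With the tool pointing down it reaches from about 0.35 to 0.925 m from the base axis. Payload 6.4 kg.
Tool frame: the origin (TCP) lies between the finger pads; the fingertips stand 14 mm ahead of it and the grasp point (between the pads) lies 5 mm behind it; y points along the fingers, z is the direction in which the jaws open and shut, and the axes are right-handed (so a half turn about y gives the same grasp; the last joint's range is limited). The gripper opens to 85 mm and grips with 20 to 120 N. Pads are 22 mm wide; open, the fingers measure 114 mm over their backs; the gripper's body (76 mm by 85 mm) begins 54 mm behind the grasp point. The pads swing forward as they close: fully open they stand 13 mm farther back than shut.
Start: joints at [1.078, 0.245, 1.558, -0, 1.339, -0.174], TCP at [0.204, 0.617, 0.217] pointing down, gripper open.
Joint ranges: [-3.13, 3.13], [-1.02, 2.26], [0.13, 2.54], [-0.95, 4.09], [0.21, 2.88], [-2.74, 2.74]. Speed limits (rad/s): [2.57, 2.57, 3.14, 3.14, 3.14, 3.14].

### API

Orientations are given as a unit quaternion [x, y, z, w].
In Python, from bench import observe, get_image, camera_info, close_job gives the robot as it stands.
- The arm moves only by the tool jog_arm, never from a script. Its argument "targets" is a list of rows, each a list of 5 numbers: the shift along the tool's x, y, z in m, then the turn about the tool's y in rad, then the opening, from -1 (shut) to 1 (fully open), so that 0 is half open. A call has 1 to 20 rows; each row is the pose to reach, as a shift and turn from the pose measured when the call began, along the tool's axes at that moment; what a row does not reach only later rows make up. A row lasts 1/10 s, in which the tool goes at most 50 mm and 8.59 degrees, less where a joint would pass 70% of its speed; a pose out of reach is approached as far as the arm can. A call with a gripper value outside its range is refused whole. The fingers move at their own pace and stop on an object; the grip force is fixed at half the most. Time passes only in rows, so rows that repeat a pose let the fingers close. It gives the time, the measured TCP pose, the force and the opening at its end, in the units of the state.
- observe(): the state, without advancing time (a new reading comes with each control period).
- get_image(name): name is "scene" or "side" or "wrist"; returns the picture (420x560x3 uint8, red, green, blue); there is no depth.
- camera_info(name): a dict with "vfov" (degrees; the focal length in pixels is half the picture's height over the tangent of half this angle, whatever the lens; pixels are square), "cx", "cy" (the principal point, pixels), "rvec" (rotation vector, rad) and "tvec" (3), from world to camera coordinates, as OpenCV has them; the wrist camera has in their place "T_tool_cam" (4x4, takes a point from camera to tool coordinates, whose origin is the TCP and whose axes are the tool frame's). Camera axes: x right, y down, z forward; pixel columns grow to the right and rows downward; lengths in m; the calibration is good to about 2 mm. The wrist camera is an equidistant fisheye: a pixel r from the principal point sees the ray r / f radians off the axis. A picture is of the moment at which its call begins: read the wrist's pose just before it. camera_info takes no time and is no camera call.
- close_job(): hands the job in, once; it reports no verdict.
The state is a dict: "time_s": time; "joint_pos": joint angles; "joint_vel": joint speeds; "joint_efforts": joint torques, N m; "tool_pos": TCP position; "ee_rot": TCP orientation; "force": force on the tool from outside, world axes, zero at the start; "moment": the same for the moment, N m; "opening": finger opening in m.
Only numpy, scipy, OpenCV 4.12 (cv2) and the standard library are available. Lean on these libraries where they do the work, as an engineer would, in place of code of your own. Each camera call takes 0.05 s, during which the arm holds its last target. There are 200 camera calls.

## Working session

There is one attempt and no reset: what is moved stays moved. The work goes in short steps, Python scripts to look and compute and a tool call to move; the robot and the scene stay as the last step left them, time stands still between calls to the robot, and variables do not carry over. Pictures are saved under pics/ and viewed, about 8 in all and at most 12, crops included, and the job is handed in when it is done.

Besides the shell and the picture viewer there is one more tool, called after "Call:" as a command line: name --pt "numbers of a row" for each row, then --argument value for the rest. jog_arm: Moves the arm, as the interface text tells. Its arguments: {"type":"object","properties":{"targets":{"type":"array","items":{"type":"array","items":{"type":"number"}}}},"required":["targets"]}

```bash
mkdir -p pics
python3 - <<'E'
from bench import *
import cv2,numpy as np
s=observe();print(s['time_s'],s['tool_pos'],s['ee_rot'],s['force'],s['opening'])
for n in("scene","side"):
    cv2.imwrite(f"pics/{n}0.png",get_image(n)[:,:,::-1]);print(n,camera_info(n))
print(camera_info("wrist"))
E
```

```text
0.0 [0.20345736 0.61672562 0.21577428] [ 0.69879187 -0.11245781  0.11200717 -0.69749377] [-0.19116292 -0.14714583 -0.19619407] 0.08569537473744655
scene {'vfov': 54.001421421169276, 'cx': 281.74020105441207, 'cy': 207.02154177912348, 'rvec': array([ 1.95400821,  0.97684877, -0.51634818]), 'tvec': array([-0.3183191 , -0.15921747,  1.05975043])}
side {'vfov': 53.42623568102402, 'cx': 281.7259160473078, 'cy': 204.53726499453086, 'rvec': array([ 0.65542956, -2.58395969,  1.25543314]), 'tvec': array([0.4753809 , 0.17831902, 0.51702036])}
{'vfov': 65.70646984690485, 'cx': 277.5451282880835, 'cy': 207.66304696954992, 'T_tool_cam': array([[ 2.04182016e-04,  9.63948578e-01,  2.66088514e-01,
        -6.68617563e-02],
       [ 2.77510753e-04, -2.66088564e-01,  9.63948546e-01,
        -1.57491943e-01],
       [ 9.99999941e-01, -1.22978534e-04, -3.21836595e-04,
        -1.00305674e-03],
       [ 0.00000000e+00,  0.00000000e+00,  0.00000000e+00,
         1.00000000e+00]])}
```

View pics/scene0.png

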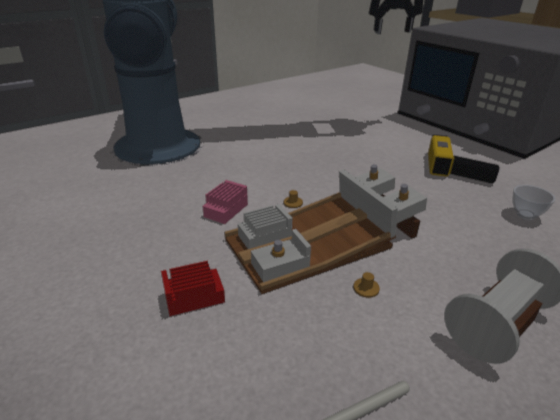

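View pics/side0.png

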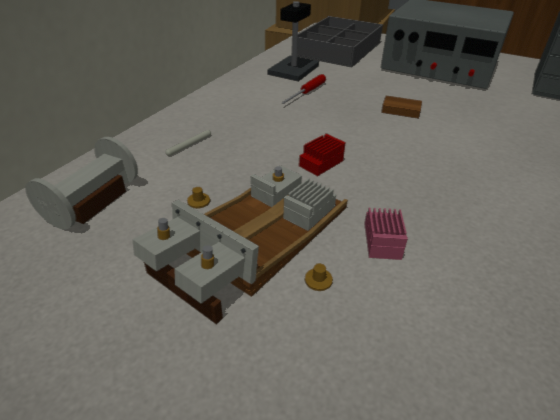

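The scene view shows the finned load at about (267,225), the adapter at (278,258) and the stop at about (370,205). In the side view the load is at (310,203) and the adapter at (277,185). I'll zoom in for exact corners.

Run:
```python
import cv2
a=cv2.imread("pics/scene0.png")[160:290,215:435];cv2.imwrite("pics/sc.png",cv2.convertScaleAbs(cv2.resize(a,None,fx=3.6,fy=3.6,interpolation=2),alpha=1.4))
a=cv2.imread("pics/side0.png")[160:325,130:360];cv2.imwrite("pics/si.png",cv2.convertScaleAbs(cv2.resize(a,None,fx=3.4,fy=3.4,interpolation=2),alpha=1.4))
```

```text
(no output)
```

View pics/sc.png

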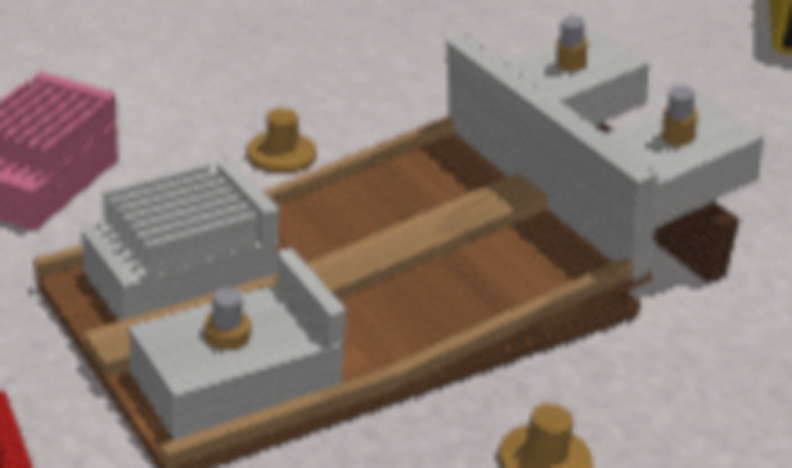

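View pics/si.png

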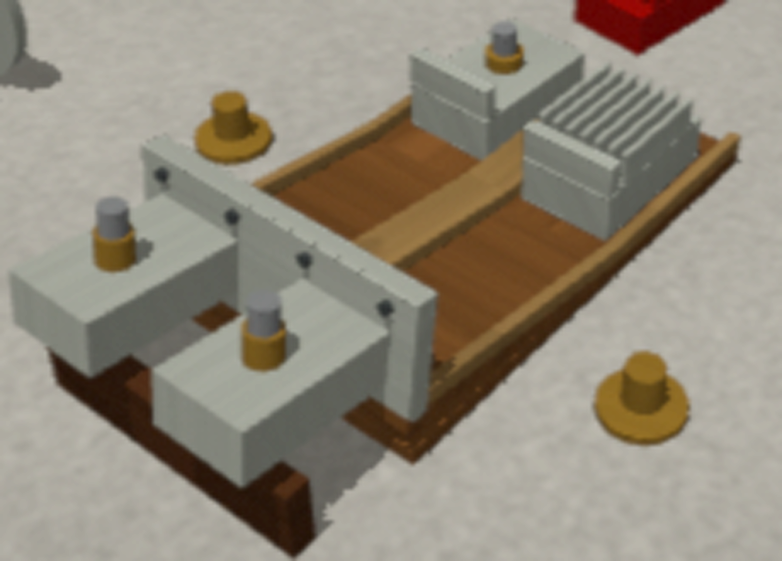

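The load is in the +y (far) lane and the adapter in the -y lane. I'll fit the planar poses to corners seen in both views.

```bash
cat > fit.py <<'E'
from bench import *
import numpy as np,cv2
from scipy.optimize import least_squares
def proj(n,P):
    c=camera_info(n);f=210/np.tan(np.radians(c['vfov']/2))
    return cv2.projectPoints(np.float64(P),c['rvec'],c['tvec'],np.float64([[f,0,c['cx']],[0,f,c['cy']],[0,0,1]]),None)[0][:,0]
def fit(obs,z0):
    A={n:np.array([o[0] for o in obs if o[2]==n])/1000 for n in("scene","side")}
    M={n:np.array([o[1] for o in obs if o[2]==n]) for n in A}
    M['scene']=M['scene']/3.6+[215,160];M['side']=M['side']/3.4+[130,160]
    def r(p):
        c,s=np.cos(p[2]),np.sin(p[2]);R=np.array([[c,-s,0],[s,c,0],[0,0,1]])
        return np.concatenate([(proj(n,A[n]@R.T+[p[0],p[1],z0])-M[n]).ravel() for n in A])
    b=min((least_squares(r,[.3,.5,y],loss='soft_l1') for y in(0,1.5,3,-1.5)),key=lambda q:q.cost)
    print(b.x.round(4),np.degrees(b.x[2]).round(1),r(b.x).round(1));return b.x
E
python3 - <<'E'
from fit import *
s,d="scene","side"
c=fit([((-120,76,18),(38,260),s),((-120,-76,18),(165,452),s),((112.2,76,83.5),(449,40),s),((112.2,-76,83.5),(638,183),s),((-120,76,18),(738,137),d),((112.2,76,83.5),(435,293),d)],0)
l=fit([((-40,-25,26),(122,283),s),((-40,25,26),(85,232),s),((40,-25,44),(275,208),s),((32,25,44),(222,165),s),
((40,-25,44),(527,125),d),((40,25,44),(617,160),d),((40,-25,0),(525,195),d),((40,25,0),(607,237),d)],.01)
a=fit([((-40,-25,26),(175,392),s),((-40,25,26),(132,338),s),((40,-25,44),(343,315),s),((32,25,44),(283,250),s),
((40,-25,44),(412,58),d),((40,25,44),(492,92),d),((40,-25,0),(413,118),d),((40,25,0),(490,155),d)],.01)
from scipy.spatial.transform import Rotation as R
Tr=R.from_euler('z',-c[2])
for p in(l,a):print(Tr.apply([*(p[:2]-c[:2]),0]).round(4),np.degrees(p[2]-c[2]))
o=observe();print(R.from_quat(o['ee_rot']).as_matrix().round(3))
print('tool in cradle',Tr.apply(np.array(o['tool_pos'])-[c[0],c[1],0]).round(4))
E
```

```text
[0.5437 0.0381 1.3924] 79.8 [-0.9 -1.3  0.3  0.1 -0.4 -0.3  0.3 -0.3  0.1 -0.4 -0.5 -0.3]
[ 0.4945 -0.0164  1.427 ] 81.8 [-0.3  1.1 -2.5 -0.4  0.2 -0.2 -3.4 -1.1 -1.  -0.4 -0.9  1.4 -1.   0.3
  0.4  0.3]
[ 0.5701 -0.0395  1.414 ] 81.0 [-0.   1.4 -2.3 -2.6  0.3 -2.3 -3.7  0.1 -0.7 -1.5 -0.8 -0.7 -0.3  1.7
 -0.3  1.9]
[-0.0624  0.0387  0.    ] 1.9790094542700671
[-0.0717 -0.0398  0.    ] 1.2386223762465107
[[ 0.95  -0.001  0.313]
 [-0.313 -0.002  0.95 ]
 [-0.    -1.    -0.002]]
tool in cradle [0.5091 0.4375 0.2159]
```

Load is at cradle x≈-62 mm, y≈+39 mm, with the cradle at yaw 79.8°. I'll move behind the load at height with the fingers shut.

Call:
jog_arm --pt "0.03 0 -0.036 -0.03 -1" --pt "0.06 0 -0.072 -0.06 -1" --pt "0.09 0 -0.108 -0.09 -1" --pt "0.12 0 -0.144 -0.12 -1" --pt "0.15 0 -0.18 -0.14 -1" --pt "0.18 0 -0.216 -0.14 -1" --pt "0.21 0 -0.252 -0.14 -1" --pt "0.24 0 -0.288 -0.14 -1" --pt "0.27 0 -0.324 -0.14 -1" --pt "0.3 0 -0.36 -0.14 -1" --pt "0.33 0 -0.396 -0.14 -1" --pt "0.36 0 -0.432 -0.14 -1" --pt "0.39 0 -0.468 -0.14 -1" --pt "0.42 0 -0.504 -0.14 -1" --pt "0.45 0 -0.54 -0.14 -1" --pt "0.483 0 -0.58 -0.14 -1" --pt "0.483 0 -0.58 -0.14 -1" --pt "0.483 0 -0.58 -0.14 -1" --pt "0.483 0 -0.58 -0.14 -1"

```text
time_s: 2.0
tool_pos: [0.4798, -0.0845, 0.2163]
ee_rot: [0.705, -0.064, 0.062, -0.704]
force: [-0.6, 0.3, -0.5]
opening: 0.0002
```

```bash
cat > chk.py <<'E'
from bench import *
import sys,cv2,numpy as np
from scipy.spatial.transform import Rotation as R
o=observe();r=R.from_quat(o['ee_rot']);T=R.from_euler('z',-1.3924)
M=(T*r).as_matrix();p=T.apply(np.array(o['tool_pos'])-[.5437,.0381,0])
print(o['time_s'],'tcp in cradle',p.round(4),'tool axes in cradle\n',M.round(3),'F',T.apply(o['force']).round(2),o['opening'])
if len(sys.argv)>1:
    n,f=sys.argv[1:];cv2.imwrite(f"pics/{f}.png",cv2.convertScaleAbs(get_image(n)[:,:,::-1],alpha=1.3))
E
python3 chk.py wrist w1
```

```text
2.0 tcp in cradle [-0.132   0.0411  0.2163] tool axes in cradle
 [[ 0.    -0.001  1.   ]
 [-1.     0.002  0.   ]
 [-0.002 -1.    -0.001]] F [ 0.17  0.61 -0.5 ] 0.0001884086918795211
```

View pics/w1.png

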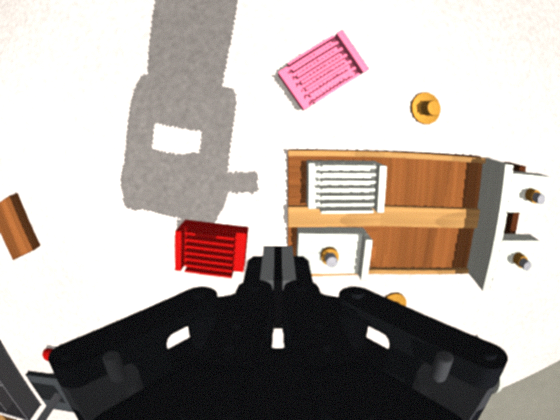

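The wrist view confirms the alignment: the load is at (347,188), centred in its lane (rows 160–207), with its rear at column 308. The adapter is at (330,255), and the red look-alike is clear of the finger. Descending now.

Call:
jog_arm --pt "0.0 0.04 0 0 -1" --pt "0.0 0.08 0 0 -1" --pt "0 0.12 0 0 -1" --pt "0 0.15 0 0 -1" --pt "0 0.17 0 0 -1" --pt "0 0.182 0 0 -1" --pt "0 0.182 0 0 -1" --pt "0 0.182 0 0 -1"

```text
time_s: 2.85
tool_pos: [0.4803, -0.0842, 0.0354]
ee_rot: [0.705, -0.062, 0.062, -0.704]
force: [0.4, -0.5, -0.3]
opening: -0.0001
```

```bash
python3 chk.py side s1; python3 -c "
import cv2
a=cv2.imread('pics/s1.png')[120:300,180:400];cv2.imwrite('pics/s1c.png',cv2.resize(a,None,fx=3,fy=3))"
```

```text
2.85 tcp in cradle [-0.1316  0.0407  0.0354] tool axes in cradle
 [[ 0.002 -0.002  1.   ]
 [-1.    -0.     0.002]
 [ 0.    -1.    -0.002]] F [-0.4  -0.45 -0.26] -0.00012436624705924608
```

View pics/s1c.png

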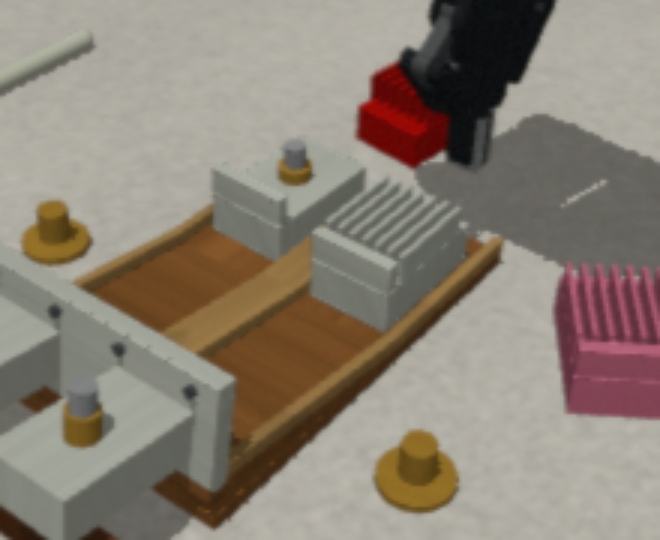

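Call:
jog_arm --pt "0 0 0.006 0 -1" --pt "0 0 0.012 0 -1" --pt "0 0 0.018 0 -1" --pt "0 0 0.024 0 -1" --pt "0 0 0.03 0 -1" --pt "0 0 0.035 0 -1" --pt "0 0 0.04 0 -1" --pt "0 0 0.045 0 -1" --pt "0 0 0.05 0 -1" --pt "0 0 0.055 0 -1" --pt "0 0 0.06 0 -1" --pt "0 0 0.065 0 -1" --pt "0 0 0.07 0 -1" --pt "0 0 0.075 0 -1" --pt "0 0 0.08 0 -1" --pt "0 0 0.085 0 -1" --pt "0 0 0.09 0 -1" --pt "0 0 0.095 0 -1" --pt "0 0 0.1 0 -1" --pt "0 0 0.1 0 -1"

```text
time_s: 4.9
tool_pos: [0.4989, 0.0145, 0.0361]
ee_rot: [0.705, -0.061, 0.063, -0.704]
force: [0.7, -2.1, 0.4]
opening: -0.0003
```

```bash
python3 chk.py side s2; python3 -c "
import cv2
a=cv2.imread('pics/s2.png')[120:300,180:400];cv2.imwrite('pics/s2c.png',cv2.resize(a,None,fx=3,fy=3))"
```

```text
4.9 tcp in cradle [-0.0312  0.0399  0.0361] tool axes in cradle
 [[ 0.002 -0.001  1.   ]
 [-1.    -0.003  0.002]
 [ 0.003 -1.    -0.001]] F [-1.94 -1.08  0.4 ] -0.00025289072374497815
```

View pics/s2c.png

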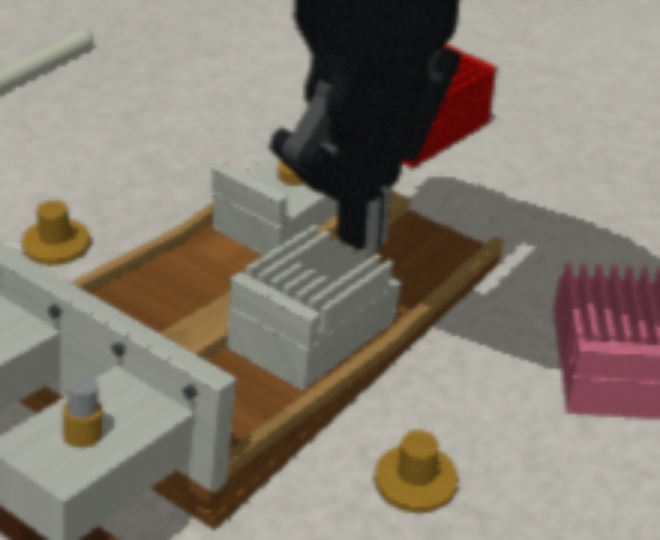

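The load is sliding straight, still between the rails, with the finger on its rear centre and 2 N of push. The adapter hasn't moved. Continuing up the slope, rising along with it.

Call:
jog_arm --pt "0 0 0.005 0 -1" --pt "0 0 0.01 0 -1" --pt "0 0 0.015 0 -1" --pt "0 -0.001 0.02 0 -1" --pt "0 -0.002 0.025 0 -1" --pt "0 -0.003 0.03 0 -1" --pt "0 -0.003 0.034 0 -1" --pt "0 -0.004 0.038 0 -1" --pt "0 -0.004 0.042 0 -1" --pt "0 -0.005 0.045 0 -1" --pt "0 -0.005 0.047 0 -1" --pt "0 -0.005 0.047 0 -1"

```text
time_s: 6.15
tool_pos: [0.507, 0.0611, 0.0408]
ee_rot: [0.705, -0.062, 0.063, -0.704]
force: [-0.3, -0.1, -0.2]
opening: 0.0001
```

Call:
jog_arm --pt "0 0 0.002 0 -1" --pt "0 0 0.004 0 -1" --pt "0 0 0.005 0 -1"

```text
time_s: 6.45
tool_pos: [0.5083, 0.0657, 0.0413]
ee_rot: [0.705, -0.061, 0.063, -0.704]
force: [-1.1, -5.2, 2.9]
opening: -0.0002
```

```bash
python3 chk.py scene c3; python3 -c "
import cv2
a=cv2.imread('pics/c3.png')[130:290,215:435];cv2.imwrite('pics/c3c.png',cv2.resize(a,None,fx=3.6,fy=3.6))"
```

```text
6.45 tcp in cradle [0.0208 0.0397 0.0413] tool axes in cradle
 [[ 0.002 -0.002  1.   ]
 [-1.    -0.003  0.002]
 [ 0.003 -1.    -0.002]] F [-5.32  0.17  2.87] -0.00023641382333069874
```

View pics/c3c.png

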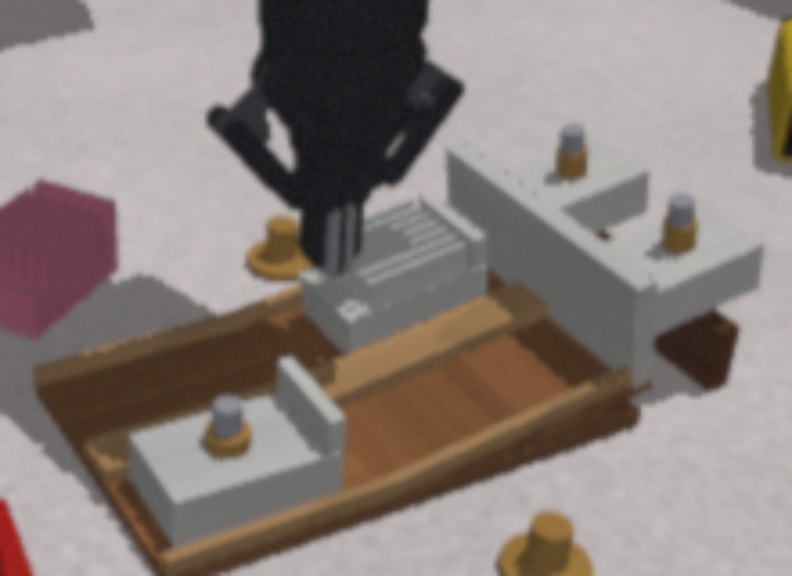

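The load is high on the slope, with its flange at about (485,240) still short of the stop. The finger looks to be over the rear ledge rather than behind the foot, so I'll check that numerically.

Run:
```python
from fit import *
from scipy.spatial.transform import Rotation as R
Rc=R.from_euler('z',1.3924).as_matrix();c=np.array([.5437,.0381,0])
print('s1 tip crop px',(proj('side',[[.4803,-.0842,.0214]])-[180,120])*3)
print('s1 +15mm',(proj('side',[[.4803,-.0842,.0364]])-[180,120])*3)
print('c3 tip',(proj('scene',[[.5083,.0657,.0273]])-[215,130])*3.6, 'TCP',(proj('scene',[[.5083,.0657,.0413]])-[215,130])*3.6)
Ry=R.from_euler('y',-8,degrees=True).as_matrix()
L=np.array([(-40,-25,26),(-40,25,26),(40,-25,44),(32,25,44),(-40,-25,0)])/1e3
for x in(.05,.06,.07,.08):
    P=(L@Ry.T+[x,.04,.023-(.08-x)*.1385*1.0])@Rc.T+c
    print(x,((proj('scene',P)-[215,130])*3.6).round(0).tolist())
```

```text
s1 tip crop px [[460.56405021 202.3529788 ]]
s1 +15mm [[463.02460777 181.40262447]]
c3 tip [[325.57633561 313.99056426]] TCP [[326.87266074 290.50034102]]
0.05 [[327.0, 327.0], [277.0, 276.0], [466.0, 239.0], [397.0, 199.0], [331.0, 368.0]]
0.06 [[345.0, 319.0], [295.0, 269.0], [483.0, 232.0], [414.0, 193.0], [349.0, 361.0]]
0.07 [[363.0, 312.0], [312.0, 263.0], [500.0, 225.0], [430.0, 186.0], [366.0, 353.0]]
0.08 [[381.0, 305.0], [329.0, 256.0], [517.0, 218.0], [447.0, 180.0], [384.0, 346.0]]
```

The projections put the load at x≈60 mm. The finger sits higher than assumed and is pushing on the fins above the ledge, which still works. About 20 mm remains, so I'll continue with slightly more rise.

Call:
jog_arm --pt "0 -0.001 0.003 0 -1" --pt "0 -0.002 0.006 0 -1" --pt "0 -0.002 0.009 0 -1" --pt "0 -0.003 0.012 0 -1" --pt "0 -0.003 0.014 0 -1" --pt "0 -0.003 0.015 0 -1"

```text
time_s: 7.1
tool_pos: [0.5109, 0.0808, 0.0442]
ee_rot: [0.705, -0.061, 0.063, -0.704]
force: [0.1, -2.7, -1.3]
opening: -0.0002
```

Call:
jog_arm --pt "0 0 0.001 0 -1" --pt "0 -0.001 0.002 0 -1" --pt "0 -0.001 0.003 0 -1"

```text
time_s: 7.4
tool_pos: [0.5116, 0.0837, 0.0454]
ee_rot: [0.705, -0.061, 0.063, -0.704]
force: [-0.3, -4.4, -1.8]
opening: -0.0002
```

```bash
python3 chk.py scene c4; python3 -c "
import cv2
a=cv2.imread('pics/c4.png')[130:290,215:435];cv2.imwrite('pics/c4c.png',cv2.resize(a,None,fx=3.6,fy=3.6))"
```

```text
7.4 tcp in cradle [0.0392 0.0397 0.0454] tool axes in cradle
 [[ 0.003 -0.002  1.   ]
 [-1.    -0.003  0.003]
 [ 0.003 -1.    -0.002]] F [-4.36 -0.5  -1.76] -0.0001868070073173867
```

View pics/c4c.png

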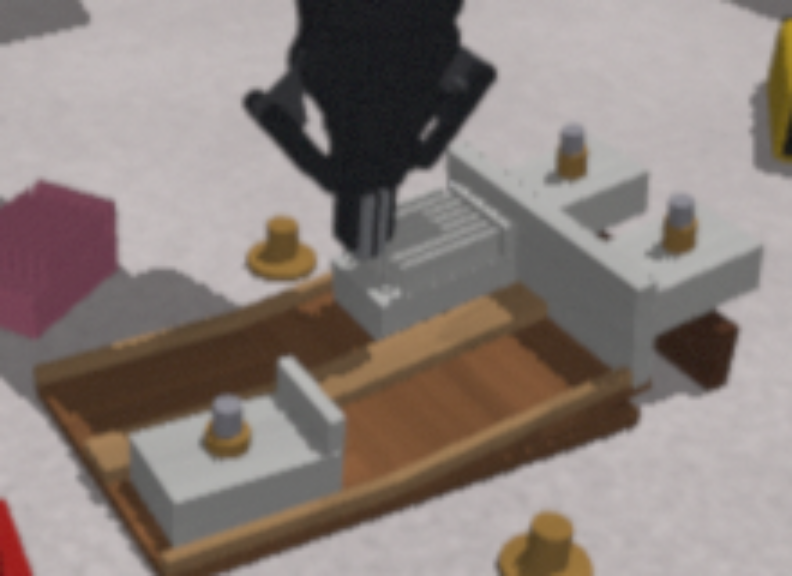

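The load's rear corner is at (381,304), against (381,305) predicted for x = 80 mm, and its flange meets the stop. One small push will confirm contact.

Call:
jog_arm --pt "0 0 0.001 0 -1" --pt "0 0 0.002 0 -1"

```text
time_s: 7.65
tool_pos: [0.5118, 0.084, 0.0452]
ee_rot: [0.707, -0.061, 0.063, -0.702]
force: [-1.7, -12.6, -1.7]
opening: 0.0001
```

The force rose to 12.6 N with no advance, so the load is against the stop. Backing off and up.

Call:
jog_arm --pt "0 0 -0.002 0 -1" --pt "0 0 -0.006 0 -1" --pt "0 0 -0.012 0 -1" --pt "0 0 -0.024 0 -1" --pt "0 0 -0.04 0 -1" --pt "0 -0.04 -0.06 0 -1" --pt "0 -0.08 -0.1 0 -1" --pt "0 -0.12 -0.14 0 -1" --pt "0 -0.15 -0.18 0 -1" --pt "0 -0.15 -0.18 0 -1" --pt "0 -0.15 -0.18 0 -1" --pt "0 -0.15 -0.18 0 -1"

```text
time_s: 8.85
tool_pos: [0.4794, -0.0917, 0.1948]
ee_rot: [0.706, -0.061, 0.062, -0.703]
force: [0.4, 0.5, -0.5]
opening: 0.0003
```

```bash
python3 chk.py side s5; python3 chk.py scene c5; python3 -c "
import cv2,numpy as np
b=cv2.imread('pics/c5.png')[140:290,215:435]
a=cv2.imread('pics/s5.png')[160:310,140:360]
cv2.imwrite('pics/e5.png',cv2.resize(np.vstack([b,a]),None,fx=2,fy=2,interpolation=2))"
```

```text
8.85 tcp in cradle [-0.1391  0.0403  0.1948] tool axes in cradle
 [[ 0.004 -0.005  1.   ]
 [-1.    -0.001  0.004]
 [ 0.001 -1.    -0.005]] F [ 0.55 -0.28 -0.46] 0.0003110501655549301
8.9 tcp in cradle [-0.1386  0.0406  0.1942] tool axes in cradle
 [[ 0.005 -0.004  1.   ]
 [-1.     0.     0.005]
 [-0.    -1.    -0.004]] F [ 0.2  -0.5   0.04] -6.870134519395172e-05
```

View pics/e5.png

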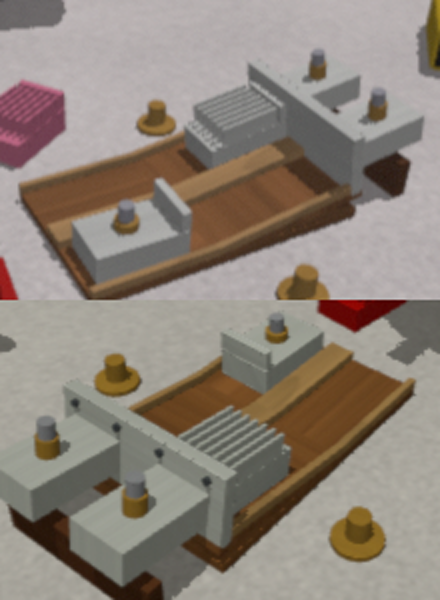

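Both views show the load flat in its lane against the stop. In the scene half its rear corner is at (212,166). The adapter is unmoved at (130,235), and the arm is clear. Handing in.

```bash
python3 -c "
from bench import *
print(close_job())"
```

```text
the job is handed in; nothing more can be done
None
```

I pushed the finned load up its lane with closed fingers until it rested against the stop, then backed off and handed the job in at about 9 s.

- **At the stop:** On a last small push the force rose from about 4 to 12.6 N with almost no advance. The load's rear corner in the image matched the position expected for cradle x ≈ 80 mm to about a pixel.
- **Final pictures:** Both camera views show the load lying flat and straight between the rails, the other block still in its place by eye, and the arm well clear with only sensor noise on the force reading. I did not measure the other block's position again.
- **What disagreed:** The shut fingertips looked about 25 mm higher in the images than I expected from the tool data. The push therefore acted on the rear ends of the fins, above the foot, rather than on the foot's rear face. The load stayed flat, and the force readings I took stayed below 13 N.

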